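Load and lock the centrifuge rotor

ROBOT

A 7-joint arm with a two-finger parallel gripper is mounted at the origin on the work surface. World frame = base frame: x ahead of the robot, y to its left, z up, the work surface at z = 0. Lengths are in m, angles in rad, forces in N, time in s.
With the tool pointing down it reaches from about 0.35 to 0.9 m from the base axis. Payload 7.2 kg.
Tool frame: the origin (TCP) lies on the mounting face of the last link; the fingertips stand 182 mm ahead of it and the grasp point (between the pads) lies 163 mm ahead of it (env.tcp_to_tips is the distance from the TCP to the fingertips, in m); z points along the fingers, y is the line along which they close (so a half turn about z gives the same grasp; the last joint's range is limited). The gripper opens to 88 mm and grips with 3 to 60 N. Pads are 20 mm wide; open, the fingers measure 115 mm over their backs; the gripper's body (75 mm by 178 mm) begins 61 mm behind the grasp point.
Start: joints at [1.118, 0.411, -0.013, 1.596, 0.006, 1.134, -0.082], TCP at [0.235, -0.579, 0.405] pointing down, gripper open.
Joint ranges: [-2.95, 2.95], [-0.29, 1.99], [-1.47, 1.44], [0.14, 2.54], [-1.03, 4.17], [0.13, 1.85], [-2.86, 2.86]. Speed limits (rad/s): [2.39, 2.39, 3.01, 3.01, 3.14, 3.14, 3.14].

INTERFACE

Orientations are given as [roll, pitch, yaw] about the fixed x, y, z axes, in that order (R = Rz(yaw) Ry(pitch) Rx(roll)).
In Python, from bench import env gives the robot as it stands.
- The arm moves only by the shell command python3 -m crank 'ROWS' [FORCE]. ROWS is JSON, a list that holds one entry, the list of rows, each a list of 7 numbers: the closure, from -1 (fully open) to 1 (shut), then the shift along the tool's x, y, z in units of 40 mm (1.0 is 40 mm), then the turn, a rotation vector about the tool's x, y, z in units of 8 degrees (1.0 is 8 degrees). A call has 1 to 12 rows; each row shifts and turns the commanded pose from where the row before left it, along the tool's axes as they then stand; what a row does not reach is not made up. A row lasts 1/10 s, in which the tool goes at most 50 mm and 8.59 degrees, less where a joint would pass 70% of its speed; a pose out of reach is approached as far as the arm can. A call is refused whole if a number of a shift passes 1 or a number of a turn 1, either way. A call with a gripper value outside its range is refused whole. The fingers move at their own pace and stop on an object; FORCE is the grip in N (left out, the last holds). Time passes only in rows, so rows that do not move let the fingers close. It gives the time, the measured TCP pose, the force, the opening and the grip force at its end, in the units of the state.
- env.get_obs(): the state, without advancing time (a new reading comes with each control period).
- env.snapshot(name): name is "scene" or "top" or "wrist"; returns the picture (480x640x3 uint8, blue, green, red); there is no depth.
- env.calibration(name): a dict with "intrinsics" (3x3 intrinsics, pixels), "D" ([k1, k2, p1, p2, k3] as OpenCV has them; the pictures are not rectified), "cam_to_world" (4x4, takes a point from camera to world coordinates). Camera axes: x right, y down, z forward; pixel columns grow to the right and rows downward; lengths in m; the calibration is good to about 2 mm. A picture is of the moment at which its call begins: read the wrist's pose just before it. calibration takes no time and is no camera call; for the wrist camera it gives the pose at the moment of the call.
- env.finish_job(): hands the job in; it is judged then, once.
The state is a dict: "t": time; "q": joint angles; "joint_vel": joint speeds; "tau": joint torques, N m; "ee_pos": TCP position; "orientation": TCP orientation; "force": force on the tool from outside, world axes, zero at the start; "ft_torque": the same for the moment, N m; "gripper_width": finger opening in m; "grasp_force": force on a finger pad.
Only numpy, scipy, OpenCV 4.12 (cv2) and the standard library are available. Lean on these libraries where they do the work, as an engineer would, in place of code of your own. Each camera call takes 0.05 s, during which the arm holds its last target. There are 200 camera calls.

TASK

Load exactly two of the purple-capped tubes from the blue rack into the centrifuge rotor, fully down in two sleeves that lie opposite each other so that it is balanced, and leave the third purple tube and the red-capped ones in the rack. Then push the red knob on top of the rotor down and turn it clockwise as far as it goes, so that it stays down when you let go. Do not knock over or shove the other things on the bench.

Things in the scene. Friction and masses are not known exactly. Their poses are not given: they have to be found in the camera images.
- purple1: sample tube standing in the rack at the start, purple cap; 88 mm tall, body 13 mm diameter with a rounded foot, cap 17 mm diameter from 66 to 88 mm above the foot; 20 g. Origin at the centre of its foot, z along the tube towards the cap
- purple2: sample tube standing in the rack at the start, purple cap; 88 mm tall, body 13 mm diameter with a rounded foot, cap 17 mm diameter from 66 to 88 mm above the foot; 20 g. Origin at the centre of its foot, z along the tube towards the cap
- purple3: sample tube standing in the rack at the start, purple cap; 88 mm tall, body 13 mm diameter with a rounded foot, cap 17 mm diameter from 66 to 88 mm above the foot; 20 g. Origin at the centre of its foot, z along the tube towards the cap
- red1: sample tube standing in the rack at the start, red cap; 88 mm tall, body 13 mm diameter with a rounded foot, cap 17 mm diameter from 66 to 88 mm above the foot; 20 g. Origin at the centre of its foot, z along the tube towards the cap
- red2: sample tube standing in the rack at the start, red cap; 88 mm tall, body 13 mm diameter with a rounded foot, cap 17 mm diameter from 66 to 88 mm above the foot; 20 g. Origin at the centre of its foot, z along the tube towards the cap
- rack: blue rack block, fixed, 60 x 190 x 45 mm (x, y, z); origin at the centre of its underside; one row of five holes 15 mm wide along its own y, 36 mm apart, 35 mm deep (hole floor 10 mm above the bench); a cap top is 98 mm above the bench
- sleeve0 (a point): one of the four upright tube sleeves of the centrifuge rotor, spaced 90 degrees on a 65 mm radius round the red knob; facing sleeve2. Open at the top, bore 16 mm, flared mouth. The point is the centre of its inner floor, 51 mm below the mouth and 70 mm above the bench; its z is up
- sleeve1 (a point): one of the four upright tube sleeves of the centrifuge rotor, spaced 90 degrees on a 65 mm radius round the red knob; facing sleeve3. Open at the top, bore 16 mm, flared mouth. The point is the centre of its inner floor, 51 mm below the mouth and 70 mm above the bench; its z is up
- sleeve2 (a point): one of the four upright tube sleeves of the centrifuge rotor, spaced 90 degrees on a 65 mm radius round the red knob; facing sleeve0. Open at the top, bore 16 mm, flared mouth. The point is the centre of its inner floor, 51 mm below the mouth and 70 mm above the bench; its z is up
- sleeve3 (a point): one of the four upright tube sleeves of the centrifuge rotor, spaced 90 degrees on a 65 mm radius round the red knob; facing sleeve1. Open at the top, bore 16 mm, flared mouth. The point is the centre of its inner floor, 51 mm below the mouth and 70 mm above the bench; its z is up
- centrifuge: white centrifuge housing, fixed, 230 x 230 mm and 65 mm high, a grey rim of 200 mm diameter on it reaching 93 mm above the bench; origin at the centre of its underside, below the knob's axis
- knob_grip (a point): middle of the red round captive screw-knob on top of the rotor's central column (34 mm diameter); knob 36 mm diameter, 26 mm high, sprung up; at the start this point is 190 mm above the bench and the knob's top 203 mm. z up, x along the white pointer line. A seated tube's cap reaches 158 mm above the bench
- knob_press (a joint): how far the knob is pushed down, m: 0 = sprung fully up, 0.011 = bottom stop (about 13 N). Until it is pushed 6 mm it cannot turn; once pushed in, turning draws it down under its thread, and fully turned it stays about 8 mm down by itself
- knob_turn (a joint): turn of the knob, rad: 0 at the start, grows clockwise seen from above, 1.4 (80 degrees) = end stop, fully locked
- pink_bottle: bystander: pink bottle, 68 mm diameter, 170 mm tall, origin at the centre of its foot
- tissue_roll: bystander: white tissue roll standing on end, 100 mm diameter, 100 mm tall, origin at the centre of its foot
- jar: bystander: small amber jar with a white lid, 56 mm diameter, 65 mm tall, origin at the centre of its foot

How it is judged:
By the outcome, as a careful person would: the job done as asked, in the order asked, and still so for the second after the job is handed in, with the robot touching nothing.
It also fails if it takes over 72 s, if anything falls off the work surface, if the arm or the gripper's body presses on something with over 40 N, if the wrist force passes 120 N, or if a joint passes its speed limit or range.

## Working session

There is one attempt and no reset: what is moved stays moved. The work goes in short steps, Python scripts to look and compute and a shell command to move; the robot and the scene stay as the last step left them, time stands still between calls to the robot, and variables do not carry over. Pictures are saved under pics/ and viewed, at most 10 in all, crops included, and the job is handed in when it is done.

```bash
mkdir -p pics; ls; python3 - <<'E'
from bench import env
import cv2,numpy as np
o=env.get_obs(); print({k:np.round(v,3) for k,v in o.items()})
for n in("scene","top"):
    cv2.imwrite(f"pics/{n}0.png",env.snapshot(n)); c=env.calibration(n); print(n,np.round(c["intrinsics"],1).tolist(),c["D"],np.round(c["cam_to_world"],3).tolist())
E
```

```text
pics
{'t': np.float64(0.0), 'q': array([ 1.118,  0.412, -0.013,  1.597,  0.006,  1.134, -0.082]), 'joint_vel': array([ 0.001,  0.001,  0.002, -0.001, -0.001, -0.001, -0.   ]), 'tau': array([ 1.0000e-03, -5.8795e+01,  6.4300e-01, -2.9108e+01, -5.4000e-02,
        1.8000e-02,  0.0000e+00]), 'ee_pos': array([ 0.235, -0.579,  0.404]), 'orientation': array([-3.14 ,  0.   ,  0.385]), 'force': array([-0.42 ,  0.064, -0.144]), 'ft_torque': array([-0.061,  0.03 , -0.005]), 'grasp_force': np.float64(0.0), 'gripper_width': np.float64(0.088)}
scene [[540.9, 0.0, 324.6], [0.0, 540.9, 231.8], [0.0, 0.0, 1.0]] [0.04472606 0.         0.         0.         0.        ] [[-0.433, 0.723, -0.539, 1.239], [0.902, 0.346, -0.26, 0.288], [-0.002, -0.598, -0.802, 1.101], [0.0, 0.0, 0.0, 1.0]]
top [[491.5, 0.0, 316.2], [0.0, 491.5, 234.7], [0.0, 0.0, 1.0]] [-0.06708382  0.          0.          0.          0.        ] [[-0.005, -0.987, 0.159, 0.456], [-1.0, 0.005, 0.002, 0.002], [-0.002, -0.159, -0.987, 1.201], [0.0, 0.0, 0.0, 1.0]]
```

View pics/top0.png

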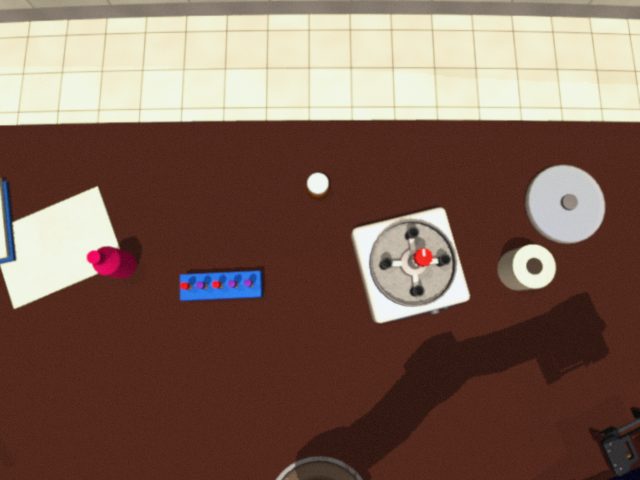

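View pics/scene0.png

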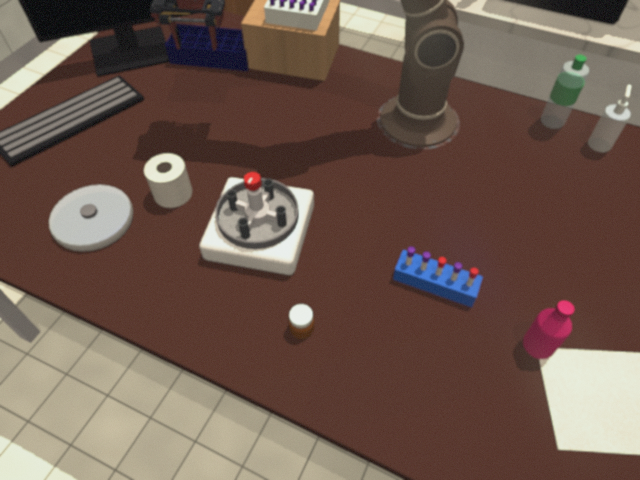

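The top view shows the caps at row ~285: red (184), purple (200), red (216), purple (233), purple (249). The knob is at (424,257), with sleeves at about (412,233), (386,264), (417,291) and (444,259). The scene view agrees with this cap order.

```bash
cat > h.py <<'E'
from bench import env
import cv2,numpy as np
def rays(px,c):
    p=cv2.undistortPoints(np.float64(px).reshape(-1,1,2),c["intrinsics"],np.float64(c["D"])).reshape(-1,2)
    T=np.asarray(c["cam_to_world"]); d=np.c_[p,np.ones(len(p))]@T[:3,:3].T
    return T[:3,3],d
def plane(px,z,c):
    o,d=rays(px,c); return o+d*((z-o[2])/d[:,2])[:,None]
def tri(pa,ca,pb,cb):
    oa,da=rays(pa,ca); ob,db=rays(pb,cb); out=[]
    for a,b in zip(da,db):
        s=np.linalg.lstsq(np.c_[a,-b],ob-oa,rcond=None)[0]; out.append((oa+s[0]*a+ob+s[1]*b)/2)
    return np.array(out)
def blobs(im,kind,amin=8,roi=None):
    h,s,v=cv2.split(cv2.cvtColor(im,cv2.COLOR_BGR2HSV))
    if kind=="red": m=((h<6)|(h>174))&(s>150)&(v>110)
    if kind=="purple": m=(h>127)&(h<155)&(s>70)&(v>40)
    if kind=="blue": m=(h>105)&(h<125)&(s>140)&(v>80)
    if kind=="dark": m=v<55
    if kind=="white": m=(v>185)&(s<60)
    m=m.astype(np.uint8)*255
    if roi: k=np.zeros_like(m); x0,y0,x1,y1=roi; k[y0:y1,x0:x1]=1; m*=k
    n,_,st,ce=cv2.connectedComponentsWithStats(m)
    return [(ce[i].round(1).tolist(),st[i].tolist()) for i in range(1,n) if st[i,4]>=amin]
E
python3 - <<'E'
from h import *
t=cv2.imread("pics/top0.png");s=cv2.imread("pics/scene0.png");ct,cs=env.calibration("top"),env.calibration("scene")
for k,z in(("red",.093),("purple",.093)):
    for n,im,c,roi in(("top",t,ct,(170,220,470,310)),("scene",s,cs,(200,160,500,310))):
        b=blobs(im,k,8,roi); print(k,n,*[(x[0],x[1][4],plane([x[0]],z,c)[0].round(3).tolist()) for x in b],sep="\n ")
print("dark",*[(x,plane([x[0]],.121,ct)[0].round(3).tolist()) for x in blobs(t,"dark",10,(370,222,460,305))],sep="\n ")
for n,im,c,roi in(("top",t,ct,(170,260,280,310)),("scene",s,cs,(380,240,500,310))): print(blobs(im,"blue",100,roi))
m=blobs(t,"white",300,(340,200,480,330)); print(m,plane([x[0] for x in m],.065,ct))
E
```

```text
red
 top
 ([422.6, 257.4], 230, [0.581, -0.238, 0.093])
 ([184.1, 285.6], 42, [0.519, 0.303, 0.093])
 ([216.1, 284.2], 33, [0.522, 0.23, 0.093])
red
 scene
 ([252.5, 179.3], 225, [0.492, -0.272, 0.093])
 ([441.8, 260.4], 64, [0.521, 0.232, 0.093])
 ([473.8, 271.2], 61, [0.518, 0.304, 0.093])
purple
 top
 ([179.6, 279.1], 12, [0.534, 0.314, 0.093])
 ([231.9, 283.3], 47, [0.524, 0.194, 0.093])
 ([247.8, 282.5], 43, [0.526, 0.158, 0.093])
 ([200.2, 284.8], 46, [0.521, 0.266, 0.093])
 ([179.1, 292.6], 12, [0.504, 0.314, 0.093])
purple
 scene
 ([410.5, 250.7], 70, [0.526, 0.16, 0.093])
 ([425.9, 255.9], 72, [0.525, 0.196, 0.093])
 ([457.5, 266.6], 72, [0.522, 0.268, 0.093])
dark
 (([413.2, 232.1], [410, 229, 8, 8, 47]), [0.635, -0.213, 0.121])
 (([407.1, 235.5], [406, 233, 4, 6, 15]), [0.627, -0.199, 0.121])
 (([444.6, 259.1], [441, 256, 8, 8, 53]), [0.574, -0.281, 0.121])
 (([386.5, 262.7], [383, 259, 8, 8, 49]), [0.566, -0.151, 0.121])
 (([381.3, 266.2], [380, 264, 4, 5, 10]), [0.559, -0.14, 0.121])
 (([418.4, 290.5], [415, 287, 8, 8, 53]), [0.505, -0.22, 0.121])
 (([411.9, 291.0], [411, 288, 3, 7, 16]), [0.504, -0.205, 0.121])
[([221.9, 285.4], [180, 270, 82, 31, 1835])]
[([436.4, 279.5], [394, 251, 88, 55, 2085])]
[([406.1, 268.5], [353, 208, 117, 115, 3333]), ([431.1, 238.8], [417, 225, 29, 30, 324]), ([393.6, 264.2], [374, 226, 42, 74, 1293]), ([409.1, 267.7], [393, 251, 33, 33, 316]), ([435.5, 281.2], [422, 267, 29, 31, 467])] [[ 0.55826786 -0.20445261  0.065     ]
 [ 0.62766077 -0.26566107  0.065     ]
 [ 0.56846624 -0.17563772  0.065     ]
 [ 0.56008254 -0.21150544  0.065     ]
 [ 0.52831991 -0.27191007  0.065     ]]
```

Both views agree within 2 mm. The caps are 36 mm apart as specified, and opposite sleeves measure 130 mm apart. I'll use the pair at (0.574,-0.281) and (0.566,-0.151), where the tool yaw matches the rack's. First I turn the tool.

```bash
cat >> h.py <<'E'
from scipy.spatial.transform import Rotation as Ro
def to(x,y,z,yaw=1.625):
    o=env.get_obs(); R=Ro.from_euler("xyz",o["orientation"]); G=Ro.from_euler("xyz",[np.pi,0,yaw])
    print("t",round(float(o["t"]),2),"pos",o["ee_pos"].round(4),"rpy",o["orientation"].round(4),"w",round(float(o["gripper_width"]),4),"gf",round(float(o["grasp_force"]),1),"F",o["force"].round(1))
    print("turn units",np.degrees((R.inv()*G).as_rotvec()).round(2)/8,"shift units (tool now)",(R.inv().apply(np.array([x,y,z])-o["ee_pos"])/.04).round(2),"(after turn)",(G.inv().apply(np.array([x,y,z])-o["ee_pos"])/.04).round(2))
E
python3 -m crank '[[[-1,0,0,0,0,0,-0.98],[-1,0,0,0,0,0,-0.98],[-1,0,0,0,0,0,-0.98],[-1,0,0,0,0,0,-0.98],[-1,0,0,0,0,0,-0.98],[-1,0,0,0,0,0,-0.98],[-1,0,0,0,0,0,-0.98],[-1,0,0,0,0,0,-0.98],[-1,0,0,0,0,0,-0.98]]]'
python3 -c "
from h import *
to(.5255,.1595,.38)"
```

```text
t: 1.0
ee_pos: [0.2345, -0.5792, 0.4042]
orientation: [-3.141, -0.001, 1.622]
force: [-0.2, -0.1, 0.2]
gripper_width: 0.0881
grasp_force: 0.0
t 1.0 pos [ 0.2345 -0.5792  0.4042] rpy [-3.1412e+00 -9.0000e-04  1.6220e+00] w 0.0881 gf 0.0 F [-0.2 -0.1  0.2]
turn units [-0.0025  -0.00625 -0.02125] shift units (tool now) [18.07  8.21  0.62] (after turn) [18.05  8.26  0.6 ]
```

```bash
python3 -m crank '[[[-1,0.9,0.41,0,0,0,0],[-1,0.9,0.41,0,0,0,0],[-1,0.9,0.41,0,0,0,0],[-1,0.9,0.41,0,0,0,0],[-1,0.9,0.41,0,0,0,0],[-1,0.9,0.41,0,0,0,0],[-1,0.9,0.41,0,0,0,0],[-1,0.9,0.41,0,0,0,0],[-1,0.9,0.41,0,0,0,0],[-1,0.9,0.41,0,0,0,0],[-1,0.9,0.41,0,0,0,0],[-1,0.9,0.41,0,0,0,0]]]' >/dev/null
python3 -m crank '[[[-1,0.9,0.41,0,0,0,0],[-1,0.9,0.41,0,0,0,0],[-1,0.9,0.41,0,0,0,0],[-1,0.9,0.41,0,0,0,0],[-1,0.9,0.41,0,0,0,0],[-1,0.9,0.41,0,0,0,0],[-1,0.9,0.41,0,0,0,0],[-1,0.9,0.41,0,0,0,0],[-1,0,0,0,0,0,0],[-1,0,0,0,0,0,0]]]' >/dev/null
python3 - <<'E'
from h import *
to(.5255,.1595,.253)
c=env.calibration("wrist");im=env.snapshot("wrist");cv2.imwrite("pics/w1.png",im)
print(np.round(c["cam_to_world"],3).tolist(),np.round(c["intrinsics"],0).tolist())
for k in("purple","red"): print(k,*[(x,plane([x[0]],.095,c)[0].round(4).tolist()) for x in blobs(im,k,80)],sep="\n ")
E
```

```text
t 3.2 pos [0.5293 0.1556 0.404 ] rpy [-3.1401 -0.      1.6186] w 0.0878 gf 0.0 F [ 0.3 -0.4 -0.3]
turn units [-0.01125 -0.      -0.04625] shift units (tool now) [ 0.1  -0.08  3.77] (after turn) [ 0.1  -0.09  3.77]
[[0.999, 0.047, 0.011, 0.526], [0.048, -0.963, -0.265, 0.227], [-0.002, 0.265, -0.964, 0.384], [0.0, 0.0, 0.0, 1.0]] [[348.0, 0.0, 320.0], [0.0, 348.0, 239.0], [0.0, 0.0, 1.0]]
purple
 (([314.2, 93.2], [304, 82, 21, 24, 400]), [0.5192, 0.2653, 0.095])
 (([314.2, 184.1], [305, 174, 20, 21, 333]), [0.5223, 0.1944, 0.095])
 (([314.2, 225.5], [305, 215, 19, 22, 335]), [0.5239, 0.1593, 0.095])
red
 (([314.9, 44.4], [305, 29, 20, 31, 414]), [0.5182, 0.3007, 0.095])
 (([316.1, 140.9], [307, 131, 17, 19, 209]), [0.5223, 0.2291, 0.095])
```

View pics/w1.png

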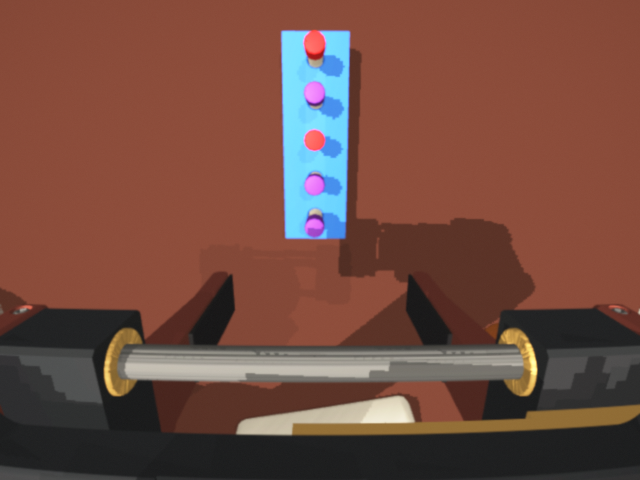

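The wrist view shows the five caps in a column, with the nearest purple one at (314,225). That puts it at (0.524,0.159), which matches the first estimate. Next I go down and grip it.

```bash
python3 -m crank '[[[-1,0.1,-0.115,0.5,0,0,-0.04],[-1,0,0,0.9,0,0,0],[-1,0,0,0.9,0,0,0],[-1,0,0,0.9,0,0,0],[-1,0,0,0.57,0,0,0],[-1,0,0,0,0,0,0],[-1,0,0,0,0,0,0]]]' 20
python3 -c "
from h import *
to(.5245,.1593,.253)"
python3 -m crank '[[[1,0,0,0,0,0,0],[1,0,0,0,0,0,0],[1,0,0,0,0,0,0],[1,0,0,0,0,0,0],[1,0,0,0,0,0,0],[1,0,0,0,0,0,0],[1,0,0,0,0,0,0],[1,0,0,0,0,0,0]]]' 20
```

```text
t: 3.95
ee_pos: [0.5249, 0.1576, 0.2544]
orientation: [-3.141, 0.0, 1.62]
force: [0.1, -0.7, 0.2]
gripper_width: 0.088
grasp_force: 0.0
t 3.95 pos [0.5249 0.1576 0.2544] rpy [-3.1413e+00  5.0000e-04  1.6204e+00] w 0.088 gf 0.0 F [ 0.1 -0.7  0.2]
turn units [-0.0025   0.00375 -0.0325 ] shift units (tool now) [ 0.04 -0.01  0.03] (after turn) [ 0.04 -0.01  0.03]
t: 4.75
ee_pos: [0.5247, 0.1587, 0.2538]
orientation: [-3.141, -0.0, 1.622]
force: [-0.1, 0.6, 0.1]
gripper_width: 0.0273
grasp_force: 0.0
```

```bash
python3 -m crank '[[[1,0,0,0,0,0,0],[1,0,0,0,0,0,0],[1,0,0,0,0,0,0],[1,0,0,0,0,0,0]]]' 20
python3 -m crank '[[[1,0,0,-0.4,0,0,0],[1,0,0,-0.7,0,0,0],[1,0,0,-0.9,0,0,0],[1,0,0,-0.9,0,0,0],[1,0,0,-0.9,0,0,0],[1,0,0,-0.9,0,0,0],[1,0,0,-0.7,0,0,0],[1,0,0,0,0,0,0],[1,0,0,0,0,0,0]]]'
python3 -c "
from h import *
to(.574,-.281,.465)"
```

```text
t: 5.15
ee_pos: [0.5247, 0.1586, 0.2538]
orientation: [-3.142, 0.0, 1.622]
force: [0.7, -0.3, 0.0]
gripper_width: 0.0164
grasp_force: 20.0
t: 6.05
ee_pos: [0.5243, 0.1588, 0.4709]
orientation: [3.14, 0.0, 1.622]
force: [-0.5, 0.2, -0.2]
gripper_width: 0.0169
grasp_force: 20.0
t 6.05 pos [0.5243 0.1588 0.4709] rpy [3.1399e+00 1.0000e-04 1.6221e+00] w 0.0169 gf 20.0 F [-0.5  0.2 -0.2]
turn units [ 0.01125  0.      -0.02125] shift units (tool now) [-11.04   0.68   0.15] (after turn) [-11.04   0.64   0.15]
```

```bash
python3 -m crank '[[[1,-0.5,0.055,0,0,0,0],[1,-0.95,0.055,0,0,0,0],[1,-0.95,0.055,0,0,0,0],[1,-0.95,0.055,0,0,0,0],[1,-0.95,0.055,0,0,0,0],[1,-0.95,0.055,0,0,0,0],[1,-0.95,0.055,0,0,0,0],[1,-0.95,0.055,0,0,0,0],[1,-0.95,0.055,0,0,0,0],[1,-0.95,0.055,0,0,0,0],[1,-0.95,0.055,0,0,0,0],[1,-0.95,0.055,0,0,0,0]]]' >/dev/null
python3 -m crank '[[[1,-0.05,0.02,0,0,0,0],[1,0,0,0,0,0,0],[1,0,0,0,0,0,0]]]' >/dev/null
python3 - <<'E'
from h import *
to(.574,-.281,.465)
c=env.calibration("wrist");im=env.snapshot("wrist");cv2.imwrite("pics/w2.png",im)
print("red",*[(x,plane([x[0]],.203,c)[0].round(4).tolist()) for x in blobs(im,"red",80)],sep="\n ")
print("dark",*[(x,plane([x[0]],.121,c)[0].round(4).tolist()) for x in blobs(im,"dark",80,(100,0,540,330))],sep="\n ")
E
```

```text
t 7.55 pos [ 0.5744 -0.278   0.469 ] rpy [-3.1405e+00 -1.6000e-03  1.6236e+00] w 0.0166 gf 20.0 F [-0.6  0.6 -0.2]
turn units [-0.0075  -0.01125 -0.01   ] shift units (tool now) [-0.08 -0.01  0.1 ] (after turn) [-0.08 -0.01  0.1 ]
red
 (([314.9, 161.0], [289, 134, 55, 54, 1915]), [0.5676, -0.2179, 0.203])
dark
 (([506.4, 2.1], [488, 0, 36, 7, 163]), [0.7245, -0.076, 0.121])
 (([284.9, 149.9], [224, 56, 158, 190, 1614]), [0.5385, -0.2131, 0.121])
 (([316.2, 82.0], [306, 71, 22, 23, 378]), [0.5642, -0.153, 0.121])
 (([160.5, 168.4], [100, 77, 132, 167, 12386]), [0.4214, -0.2353, 0.121])
 (([386.9, 156.9], [377, 147, 21, 21, 328]), [0.6327, -0.2143, 0.121])
 (([246.4, 157.3], [237, 148, 20, 20, 318]), [0.503, -0.2215, 0.121])
 (([317.5, 223.4], [306, 210, 23, 27, 483]), [0.5719, -0.2806, 0.121])
 (([443.3, 259.5], [330, 217, 190, 87, 8827]), [0.6997, -0.3108, 0.121])
 (([251.1, 313.0], [165, 272, 143, 58, 3387]), [0.5075, -0.38, 0.121])
 (([388.1, 313.1], [332, 272, 144, 58, 3386]), [0.6505, -0.3724, 0.121])
```

View pics/w2.png

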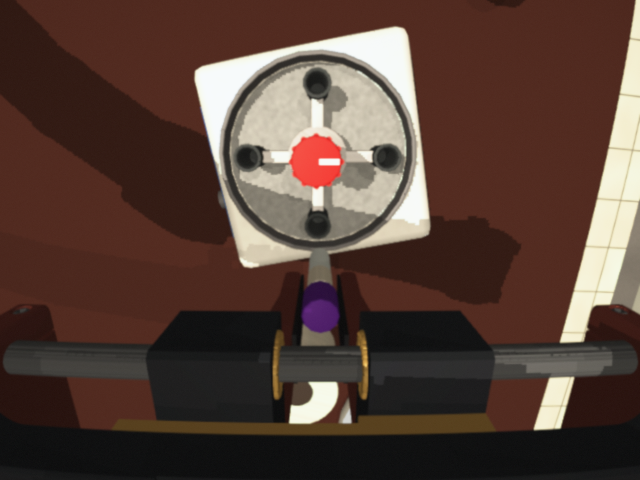

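The wrist view shows four sleeve mouths around the knob at (315,161). The target sleeve, at (317,223), is empty, and the tube is held upright. The wrist estimates agree with the top view within 2 mm. Next I lower the tube in stages, watching the force.

```bash
python3 -m crank '[[[1,-0.085,-0.04,0.4,0,0,0],[1,0,0,0.9,0,0,0],[1,0,0,0.9,0,0,0],[1,0,0,0.4,0,0,0],[1,0,0,0,0,0,0],[1,0,0,0,0,0,0]]]'
python3 -m crank '[[[1,0,0,0.15,0,0,0],[1,0,0,0.15,0,0,0],[1,0,0,0.15,0,0,0],[1,0,0,0,0,0,0]]]'
python3 -c "
from h import *
to(.573,-.2811,.3138)"
```

```text
t: 8.2
ee_pos: [0.5735, -0.2823, 0.3672]
orientation: [3.14, 0.0, 1.623]
force: [0.5, -0.1, 0.1]
gripper_width: 0.0166
grasp_force: 20.0
t: 8.6
ee_pos: [0.5726, -0.2829, 0.347]
orientation: [-3.14, -0.0, 1.622]
force: [-0.3, 0.3, -0.4]
gripper_width: 0.0162
grasp_force: 20.0
t 8.6 pos [ 0.5726 -0.2829  0.347 ] rpy [-3.1405e+00 -4.0000e-04  1.6218e+00] w 0.0162 gf 20.0 F [-0.3  0.3 -0.4]
turn units [-0.0075  -0.0025  -0.02375] shift units (tool now) [0.04 0.01 0.83] (after turn) [0.04 0.01 0.83]
```

```bash
python3 -m crank '[[[1,0.03,0,0.15,0,0,0],[1,0,0,0.15,0,0,0],[1,0,0,0.15,0,0,0],[1,0,0,0.15,0,0,0],[1,0,0,0.1,0,0,0],[1,0,0,0.06,0,0,0],[1,0,0,0,0,0,0]]]'
python3 -c "
from h import *
to(.573,-.2811,.3138)"
```

```text
t: 9.3
ee_pos: [0.5728, -0.2817, 0.317]
orientation: [-3.141, -0.0, 1.622]
force: [0.3, -0.5, -0.5]
gripper_width: 0.0161
grasp_force: 20.0
t 9.3 pos [ 0.5728 -0.2817  0.317 ] rpy [-3.1411e+00 -3.0000e-04  1.6218e+00] w 0.0161 gf 20.0 F [ 0.3 -0.5 -0.5]
turn units [-0.00375 -0.0025  -0.0225 ] shift units (tool now) [0.01 0.01 0.08] (after turn) [0.01 0.01 0.08]
```

Going in freely. Now I press lightly until it touches the floor.

```bash
python3 -m crank '[[[1,0,0,0.05,0,0,0],[1,0,0,0.04,0,0,0],[1,0,0,0.03,0,0,0],[1,0,0,0,0,0,0]]]'; python3 -m crank '[[[1,0,0,0.03,0,0,0],[1,0,0,0,0,0,0]]]'
```

```text
t: 9.7
ee_pos: [0.5732, -0.2817, 0.3137]
orientation: [3.14, 0.001, 1.622]
force: [-1.0, -0.1, 5.2]
gripper_width: 0.0168
grasp_force: 20.0
t: 9.9
ee_pos: [0.5734, -0.2818, 0.3136]
orientation: [3.139, 0.002, 1.622]
force: [-3.2, 0.8, 11.5]
gripper_width: 0.0167
grasp_force: 20.0
```

The tube is on the floor, with 11 N at z 0.3136 as predicted. I release it and go for the second tube.

```bash
python3 -m crank '[[[-0.2,0,0,0,0,0,0],[-0.2,0,0,0,0,0,0],[-0.2,0,0,0,0,0,0],[-0.2,0,0,0,0,0,0],[-0.2,0,0,-0.3,0,0,0],[-0.2,0,0,-0.6,0,0,0],[-0.2,0,0,-0.8,0,0,0],[-0.2,0,0,-0.8,0,0,0],[-0.2,0,0,0,0,0,0]]]'
python3 - <<'E'
from h import *
to(.5232,.1947,.40)
c=env.calibration("wrist");im=env.snapshot("wrist")
print("purple",*[(x,plane([x[0]],.155,c)[0].round(4).tolist()) for x in blobs(im,"purple",80)],sep="\n ")
print("dark",*[(x,plane([x[0]],.121,c)[0].round(4).tolist()) for x in blobs(im,"dark",80,(200,0,440,250))],sep="\n ")
E
```

```text
t: 10.8
ee_pos: [0.574, -0.2815, 0.4173]
orientation: [3.134, 0.004, 1.622]
force: [-0.4, -0.1, 0.4]
gripper_width: 0.0534
grasp_force: 0.0
t 10.8 pos [ 0.574  -0.2815  0.4173] rpy [3.1343 0.0036 1.622 ] w 0.0534 gf 0.0 F [-0.4 -0.1  0.4]
turn units [ 0.0525   0.025   -0.02125] shift units (tool now) [11.95 -0.66  0.38] (after turn) [11.96 -0.62  0.43]
purple
 (([314.3, 243.7], [303, 230, 23, 28, 548]), [0.5719, -0.2812, 0.155])
dark
 (([266.7, 111.2], [204, 32, 196, 218, 2686]), [0.5313, -0.189, 0.121])
 (([312.7, 62.6], [300, 49, 27, 28, 580]), [0.5644, -0.1531, 0.121])
 (([229.9, 153.4], [218, 141, 25, 25, 484]), [0.5032, -0.2215, 0.121])
 (([247.0, 150.8], [241, 141, 11, 23, 94]), [0.5165, -0.2189, 0.121])
 (([396.9, 152.5], [385, 140, 25, 25, 478]), [0.6327, -0.2142, 0.121])
 (([206.7, 232.2], [200, 204, 19, 46, 548]), [0.4831, -0.2857, 0.121])
 (([314.4, 225.6], [301, 214, 28, 28, 331]), [0.5715, -0.2758, 0.121])
 (([365.2, 239.2], [335, 224, 53, 26, 293]), [0.6139, -0.2852, 0.121])
```

```bash
python3 -m crank '[[[-0.2,0.5,-0.05,0,0.05,0.025,-0.02],[-0.2,0.97,-0.05,0,0,0,0],[-0.2,0.97,-0.05,0,0,0,0],[-0.2,0.97,-0.05,0,0,0,0],[-0.2,0.97,-0.05,0,0,0,0],[-0.2,0.97,-0.05,0,0,0,0],[-0.2,0.97,-0.05,0,0,0,0],[-0.2,0.97,-0.05,0,0,0,0],[-0.2,0.97,-0.05,0,0,0,0],[-0.2,0.97,-0.05,0,0,0,0],[-0.2,0.97,-0.05,0,0,0,0],[-0.2,0.97,-0.05,0,0,0,0]]]' >/dev/null
python3 -m crank '[[[-0.2,0.8,-0.05,0,0,0,0],[-0.2,0,0,0,0,0,0],[-0.2,0,0,0,0,0,0]]]' >/dev/null
python3 - <<'E'
from h import *
to(.5232,.1947,.253)
c=env.calibration("wrist");im=env.snapshot("wrist")
for k in("purple","red"): print(k,*[(x,plane([x[0]],.095,c)[0].round(4).tolist()) for x in blobs(im,k,80)],sep="\n ")
E
```

```text
t 12.35 pos [0.5199 0.1962 0.4122] rpy [-3.1323e+00 -2.9000e-03  1.6278e+00] w 0.0524 gf 0.0 F [-0.3 -0.4  0.4]
turn units [-0.06625 -0.02125  0.02   ] shift units (tool now) [-0.05  0.12  3.98] (after turn) [-0.04  0.08  3.98]
purple
 (([327.2, 147.4], [318, 138, 20, 20, 315]), [0.5191, 0.2658, 0.095])
 (([325.6, 229.9], [317, 219, 18, 22, 316]), [0.5221, 0.1953, 0.095])
red
 (([330.1, 103.7], [320, 93, 18, 21, 214]), [0.5193, 0.3005, 0.095])
 (([326.7, 189.8], [318, 180, 18, 20, 260]), [0.5209, 0.2306, 0.095])
```

```bash
python3 -m crank '[[[-0.2,0,0.08,0.4,-0.066,-0.02,0.02],[-0.2,0,0,0.9,0,0,0],[-0.2,0,0,0.9,0,0,0],[-0.2,0,0,0.9,0,0,0],[-0.2,0,0,0,0,0,0],[-0.2,0,0,0,0,0,0]]]' >/dev/null
python3 -c "
from h import *
to(.5232,.1953,.2535)"
```

```text
t 13.0 pos [0.5246 0.1945 0.2894] rpy [ 3.1409e+00 -2.0000e-04  1.6207e+00] w 0.0532 gf 0.0 F [0.6 0.6 0.4]
turn units [ 0.005   -0.00125 -0.03125] shift units (tool now) [ 0.02 -0.03  0.9 ] (after turn) [ 0.02 -0.03  0.9 ]
```

```bash
python3 -m crank '[[[-0.2,0.02,-0.03,0.6,0,0,-0.03],[-0.2,0,0,0.3,0,0,0],[1,0,0,0,0,0,0],[1,0,0,0,0,0,0],[1,0,0,0,0,0,0],[1,0,0,0,0,0,0],[1,0,0,0,0,0,0],[1,0,0,0,0,0,0],[1,0,0,0,0,0,0],[1,0,0,0,0,0,0]]]' 20
python3 -m crank '[[[1,0,0,-0.4,0,0,0],[1,0,0,-0.7,0,0,0],[1,0,0,-0.9,0,0,0],[1,0,0,-0.9,0,0,0],[1,0,0,-0.7,0,0,0],[1,0,0,-0.3,0,0,0],[1,0,0,0,0,0,0]]]'
python3 -c "
from h import *
to(.5650,-.152,.40)"
```

```text
t: 14.0
ee_pos: [0.5234, 0.1963, 0.2537]
orientation: [3.139, -0.001, 1.626]
force: [-1.8, 0.4, 5.4]
gripper_width: 0.0164
grasp_force: 20.0
t: 14.7
ee_pos: [0.5231, 0.1962, 0.411]
orientation: [3.136, -0.001, 1.626]
force: [0.3, -0.4, -0.6]
gripper_width: 0.0165
grasp_force: 20.0
t 14.7 pos [0.5231 0.1962 0.411 ] rpy [ 3.1363e+00 -1.2000e-03  1.6259e+00] w 0.0165 gf 20.0 F [ 0.3 -0.4 -0.6]
turn units [ 0.03875 -0.00875  0.00625] shift units (tool now) [-8.75  0.56  0.27] (after turn) [-8.75  0.57  0.27]
```

```bash
python3 -m crank '[[[1,-0.6,0.06,0,0.04,-0.01,0],[1,-0.95,0.06,0,0,0,0],[1,-0.95,0.06,0,0,0,0],[1,-0.95,0.06,0,0,0,0],[1,-0.95,0.06,0,0,0,0],[1,-0.95,0.06,0,0,0,0],[1,-0.95,0.06,0,0,0,0],[1,-0.95,0.06,0,0,0,0],[1,-0.95,0.06,0,0,0,0],[1,-0.55,0.03,0,0,0,0],[1,0,0,0,0,0,0],[1,0,0,0,0,0,0]]]' >/dev/null
python3 - <<'E'
from h import *
to(.5650,-.152,.3685)
c=env.calibration("wrist");im=env.snapshot("wrist")
print("dark",*[(x,plane([x[0]],.121,c)[0].round(4).tolist()) for x in blobs(im,"dark",80,(200,150,440,300))],sep="\n ")
E
```

```text
t 15.9 pos [ 0.5647 -0.1521  0.4077] rpy [-3.1359e+00 -8.0000e-04  1.6255e+00] w 0.0166 gf 20.0 F [0.4 0.5 0.5]
turn units [-0.04125 -0.00625  0.00375] shift units (tool now) [0.   0.01 0.98] (after turn) [0.   0.01 0.98]
dark
 (([322.3, 218.8], [312, 214, 21, 11, 144]), [0.5643, -0.1373, 0.121])
 (([321.5, 239.4], [310, 230, 24, 20, 360]), [0.5646, -0.1541, 0.121])
 (([300.2, 289.7], [296, 276, 8, 24, 114]), [0.5494, -0.1983, 0.121])
 (([339.7, 289.8], [337, 276, 7, 24, 112]), [0.5821, -0.1965, 0.121])
 (([253.3, 289.3], [240, 278, 26, 22, 385]), [0.5103, -0.2003, 0.121])
 (([390.4, 289.4], [378, 278, 27, 22, 381]), [0.6242, -0.1939, 0.121])
```

```bash
python3 -m crank '[[[1,0,0.01,0.4,-0.03,0,0],[1,0,0,0.58,0,0,0],[1,0,0,0.15,0,0,0],[1,0,0,0.15,0,0,0],[1,0,0,0.15,0,0,0],[1,0,0,0,0,0,0]]]'
python3 -c "
from h import *
to(.5650,-.152,.3138)"
```

```text
t: 16.55
ee_pos: [0.5655, -0.1519, 0.3519]
orientation: [3.141, 0.001, 1.627]
force: [-0.2, 0.8, -1.0]
gripper_width: 0.0167
grasp_force: 20.0
t 16.55 pos [ 0.5655 -0.1519  0.3519] rpy [3.1411e+00 6.0000e-04 1.6266e+00] w 0.0167 gf 20.0 F [-0.2  0.8 -1. ]
turn units [0.00375 0.00375 0.01125] shift units (tool now) [-0.   -0.01  0.95] (after turn) [-0.   -0.01  0.95]
```

```bash
python3 -m crank '[[[1,0,0,0.15,0,0,0],[1,0,0,0.15,0,0,0],[1,0,0,0,0,0,0]]]'
python3 -m crank '[[[1,0,0,0.15,0,0,0],[1,0,0,0.15,0,0,0],[1,0,0,0.15,0,0,0],[1,0,0,0.1,0,0,0],[1,0,0,0,0,0,0]]]'
python3 -m crank '[[[1,0,0,0.05,0,0,0],[1,0,0,0.04,0,0,0],[1,0,0,0.03,0,0,0],[1,0,0,0,0,0,0]]]'
```

```text
t: 16.85
ee_pos: [0.5652, -0.1523, 0.3394]
orientation: [-3.141, 0.0, 1.626]
force: [-0.4, 0.1, -0.5]
gripper_width: 0.0166
grasp_force: 20.0
t: 17.35
ee_pos: [0.5653, -0.1522, 0.3173]
orientation: [-3.141, 0.0, 1.626]
force: [0.2, -0.4, -0.4]
gripper_width: 0.0165
grasp_force: 20.0
t: 17.75
ee_pos: [0.5657, -0.1522, 0.3137]
orientation: [3.14, 0.001, 1.626]
force: [-0.4, 0.3, 2.0]
gripper_width: 0.0163
grasp_force: 20.0
```

```bash
python3 -m crank '[[[1,0,0,0.04,0,0,0],[1,0,0,0,0,0,0]]]'
python3 -m crank '[[[-0.2,0,0,0,0,0,0],[-0.2,0,0,0,0,0,0],[-0.2,0,0,0,0,0,0],[-0.2,0,0,0,0,0,0],[-0.2,0,0,-0.3,0,0,0],[-0.2,0,0,-0.7,0,0,0],[-0.2,0,0,-0.9,0,0,0],[-0.2,0,0,-0.9,0,0,0],[-0.2,0,0,0,0,0,0]]]'
python3 - <<'E'
from h import *
to(.569,-.217,.42); print(env.get_obs()["q"].round(2))
c=env.calibration("wrist");im=env.snapshot("wrist");t=env.snapshot("top");s=env.snapshot("scene")
cv2.imwrite("pics/s3.png",cv2.resize(s[140:290,180:330],None,fx=4,fy=4))
print("purple",*[(x,plane([x[0]],.155,c)[0].round(4).tolist()) for x in blobs(im,"purple",80)],sep="\n ")
print("red",*[(x,plane([x[0]],.203,c)[0].round(4).tolist()) for x in blobs(im,"red",80)],sep="\n ")
E
```

```text
t: 17.95
ee_pos: [0.5661, -0.1522, 0.3135]
orientation: [3.139, 0.002, 1.626]
force: [-1.6, -0.6, 12.2]
gripper_width: 0.0164
grasp_force: 20.0
t: 18.85
ee_pos: [0.5665, -0.1517, 0.4297]
orientation: [3.133, 0.003, 1.626]
force: [0.5, 0.8, -1.1]
gripper_width: 0.0526
grasp_force: 0.0
t 18.85 pos [ 0.5665 -0.1517  0.4297] rpy [3.1326 0.0033 1.6263] w 0.0526 gf 0.0 F [ 0.5  0.8 -1.1]
turn units [0.065   0.02375 0.00875] shift units (tool now) [-1.63 -0.03  0.25] (after turn) [-1.63 -0.03  0.24]
[ 0.64  0.39 -0.62  1.63  0.24  1.18  0.02]
purple
 (([314.8, 240.7], [305, 228, 21, 26, 468]), [0.5653, -0.1525, 0.155])
 (([315.4, 386.9], [306, 381, 20, 14, 234]), [0.5727, -0.2851, 0.155])
red
 (([314.1, 337.1], [288, 322, 53, 24, 786]), [0.5679, -0.2063, 0.203])
```

View pics/s3.png

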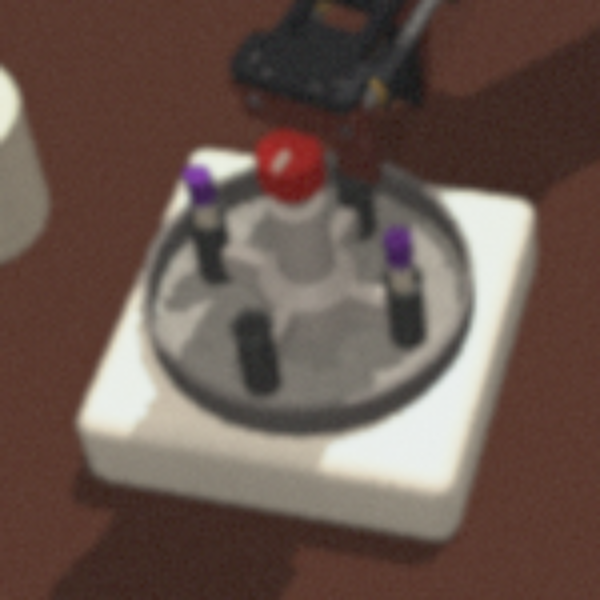

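The crop shows two purple tubes seated in opposite sleeves, with caps at (200,187) and (398,245), and the knob between them at (292,165). Next I move over the knob.

```bash
python3 -m crank '[[[-0.5,-0.6,-0.01,0,0.03,0.01,0],[-0.5,-0.8,-0.02,0,0,0,0],[-0.5,-0.23,0,0,0,0,0],[-0.5,0,0,0,0,0,0],[-0.5,0,0,0,0,0,0]]]' 60
python3 -c "
from h import *
to(.5695,-.217,.356)"
```

```text
t: 19.5
ee_pos: [0.5678, -0.2162, 0.4229]
orientation: [-3.137, -0.002, 1.627]
force: [0.4, 1.2, 0.5]
gripper_width: 0.0659
grasp_force: 0.0
t 19.5 pos [ 0.5678 -0.2162  0.4229] rpy [-3.1372e+00 -2.3000e-03  1.6269e+00] w 0.0659 gf 0.0 F [0.4 1.2 0.5]
turn units [-0.03125 -0.01625  0.01375] shift units (tool now) [-0.03  0.05  1.67] (after turn) [-0.02  0.04  1.67]
```

```bash
python3 -m crank '[[[-0.5,-0.03,0.04,0.4,-0.03,-0.015,0],[-0.5,0,0,0.7,0,0,0],[-0.5,0,0,0.57,0,0,0],[-0.5,0,0,0,0,0,0],[1,0,0,0,0,0,0],[1,0,0,0,0,0,0],[1,0,0,0,0,0,0],[1,0,0,0,0,0,0],[1,0,0,0,0,0,0],[1,0,0,0,0,0,0]]]' 60
python3 -m crank '[[[1,0,0,0.1,0,0,0],[1,0,0,0.1,0,0,0],[1,0,0,0.05,0,0,0],[1,0,0,0.03,0,0,0],[1,0,0,0,0,0,0]]]'
```

```text
t: 20.5
ee_pos: [0.5686, -0.2186, 0.3576]
orientation: [-3.14, 0.002, 1.626]
force: [-6.2, 0.8, 4.6]
gripper_width: 0.0349
grasp_force: 60.0
t: 21.0
ee_pos: [0.5686, -0.2185, 0.3471]
orientation: [-3.14, 0.002, 1.626]
force: [-8.0, 1.0, 11.6]
gripper_width: 0.035
grasp_force: 60.0
```

```bash
python3 -m crank '[[[1,0,0,0,0,0,0.7],[1,0,0,0,0,0,0.9],[1,0,0,0,0,0,0.9],[1,0,0,0,0,0,0.9],[1,0,0,0,0,0,0]]]'; python3 -c "
from h import *
o=env.get_obs();print(o['ft_torque'].round(2),o['q'].round(2))"
```

```text
t: 21.5
ee_pos: [0.5681, -0.2183, 0.3472]
orientation: [-3.14, 0.003, 1.146]
force: [-11.9, 2.0, 12.1]
gripper_width: 0.0353
grasp_force: 60.0
[ 0.35  2.41 -0.05] [ 0.62  0.48 -0.46  1.68  0.24  1.04 -0.34]
```

```bash
python3 -m crank '[[[1,-0.01,-0.025,0,0,0,0.9],[1,0,0,0,0,0,0.9],[1,0,0,0,0,0,0.9],[1,0,0,0,0,0,0.9],[1,0,0,0,0,0,0.9],[1,0,0,0,0,0,0.9],[1,0,0,0,0,0,0.9],[1,0,0,0,0,0,0]]]'; python3 - <<'E'
from h import *
o=env.get_obs();print(o['ft_torque'].round(2),o['q'].round(2))
E
```

```text
t: 22.3
ee_pos: [0.5671, -0.2176, 0.3471]
orientation: [-3.142, 0.003, 0.268]
force: [-11.0, 4.5, 12.5]
gripper_width: 0.0353
grasp_force: 60.0
[ 0.89  2.36 -0.07] [ 0.48  0.45 -0.27  1.69  0.14  1.02 -1.13]
```

```bash
python3 -m crank '[[[1,0,0,0,0,0,0.4],[1,0,0,0,0,0,0.4],[1,0,0,0,0,0,0.4],[1,0,0,0,0,0,0]]]'; python3 - <<'E'
from h import *
o=env.get_obs();print(o['ft_torque'].round(2),o['q'].round(2))
E
```

```text
t: 22.7
ee_pos: [0.5678, -0.2172, 0.3474]
orientation: [3.141, 0.001, 0.106]
force: [-8.0, 4.2, 12.3]
gripper_width: 0.0352
grasp_force: 60.0
[0.92 1.89 1.13] [ 0.46  0.45 -0.23  1.69  0.12  1.02 -1.28]
```

The torque has risen to 1.1 Nm, so the knob is at its end stop. I release, rise and look.

```bash
python3 -m crank '[[[-0.4,0,0,0,0,0,0],[-0.4,0,0,0,0,0,0],[-0.4,0,0,0,0,0,0],[-0.4,0,0,0,0,0,0],[-0.4,0,0,-0.3,0,0,0],[-0.4,0,0,-0.7,0,0,0],[-0.4,0,0,-0.9,0,0,0],[-0.4,0,0,-0.9,0,0,0],[-0.4,-0.9,0,-0.3,0,0,0],[-0.4,-0.9,0,0,0,0,0],[-0.4,0,0,0,0,0,0],[-0.4,0,0,0,0,0,0]]]'
python3 - <<'E'
from h import *
c=env.calibration("wrist");im=env.snapshot("wrist");cv2.imwrite("pics/w4.png",im)
s=env.snapshot("scene");t=env.snapshot("top")
cv2.imwrite("pics/st4.png",np.hstack([cv2.resize(s[150:290,190:330],(400,400)),cv2.resize(t[200:330,350:480],(400,400))]))
for k,z in(("red",.195),("purple",.155)):print(k,*[(x,plane([x[0]],z,c)[0].round(4).tolist()) for x in blobs(im,k,80)],sep="\n ")
E
```

```text
t: 23.9
ee_pos: [0.4964, -0.226, 0.4709]
orientation: [3.139, -0.002, 0.103]
force: [0.4, 0.1, -0.3]
gripper_width: 0.0615
grasp_force: 0.0
red
 (([316.1, 144.9], [292, 118, 52, 54, 1844]), [0.5684, -0.2174, 0.195])
purple
 (([241.4, 141.7], [229, 131, 25, 22, 422]), [0.5647, -0.1554, 0.155])
 (([393.4, 148.0], [382, 138, 25, 21, 397]), [0.5726, -0.2812, 0.155])
```

View pics/w4.png

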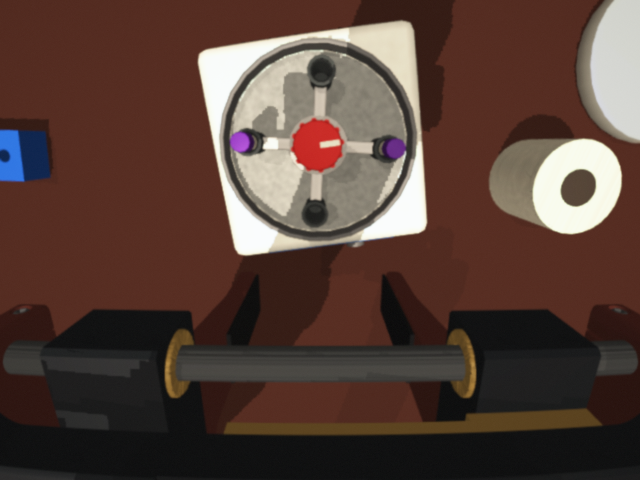

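View pics/st4.png

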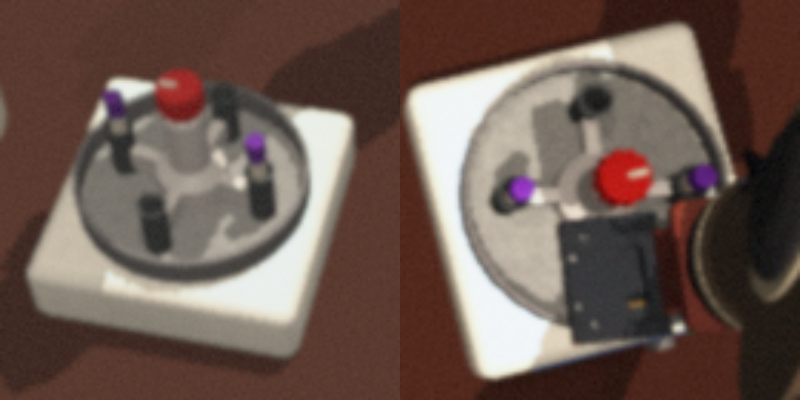

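The wrist view shows both purple caps at (241,142) and (393,148). The knob at (316,145) has its pointer turned about 80° clockwise. I'll measure the turn and the height from before and after.

```bash
python3 - <<'E'
from h import *
cw=env.calibration("wrist");cs=env.calibration("scene");s=env.snapshot("scene");s0=cv2.imread("pics/scene0.png")
for n,im in(("before",s0),("after",s)): print(n,blobs(im,"red",100,(220,150,290,230)))
def ang(im,cx,cy):
    h,sa,v=cv2.split(cv2.cvtColor(im,cv2.COLOR_BGR2HSV)); m=np.zeros(v.shape,np.uint8); cv2.circle(m,(cx,cy),24,1,-1)
    ys,xs=np.nonzero((m>0)&(sa<130)&(v>190)); p=np.c_[xs,ys].astype(np.float32); k=np.hypot(xs-cx,ys-cy)<22; p=p[k]
    vx,vy,_,_=cv2.fitLine(p,cv2.DIST_L2,0,.01,.01).ravel(); return len(p),p.mean(0),np.degrees(np.arctan2(-vy,vx))
for f,yaw,c in(("w2",1.6236,(315,161)),("w4",.103,(316,145))):
    n,m,a=ang(cv2.imread(f"pics/{f}.png"),*c); print(f,n,m,a,"world deg",a+np.degrees(yaw)-90)
a=blobs(s,"red",100,(220,150,290,230))[0][0]; b=blobs(env.snapshot("wrist"),"red",500)[0][0]
print("knob centroid 3D",tri([a],cs,[b],cw))
t=env.snapshot("top")
for k in("red","purple"): print(k,[x[0] for x in blobs(t,k,20,(170,260,280,310))])
E
```

```text
before [([252.5, 179.3], [243, 171, 18, 19, 225])]
after [([253.0, 182.5], [245, 174, 16, 18, 201])]
w2 148 [327.23648 161.45946] -0.85211635 world deg 2.1733112710812037
w4 120 [328.63333 143.425  ] 9.59429 world deg -74.50424493048943
knob centroid 3D [[ 0.56789945 -0.21674548  0.18372405]]
red [[184.2, 285.6], [216.1, 284.1]]
purple [[200.3, 284.8]]
```

```bash
python3 - <<'E'
from h import *
cw=env.calibration("wrist");im=env.snapshot("wrist")
def pts(im,cx,cy):
    h,sa,v=cv2.split(cv2.cvtColor(im,cv2.COLOR_BGR2HSV))
    ys,xs=np.nonzero((sa<130)&(v>170)); k=np.hypot(xs-cx,ys-cy)<22; return np.c_[xs,ys][k].astype(float)
def wang(im,c,ctr,z):
    P=plane(pts(im,*ctr),z,c)[:,:2].astype(np.float32); vx,vy,_,_=cv2.fitLine(P,cv2.DIST_L2,0,.01,.01).ravel()
    return P.min(0),P.max(0),np.degrees(np.arctan2(vy,vx))
print("after",wang(im,cw,(316,145),.195))
# w2 pose rebuilt: same camera-to-tool transform, tool pose logged at w2
o=env.get_obs();T=np.eye(4);T[:3,:3]=Ro.from_euler("xyz",o["orientation"]).as_matrix();T[:3,3]=o["ee_pos"]
U=np.eye(4);U[:3,:3]=Ro.from_euler("xyz",[-3.1405,-.0016,1.6236]).as_matrix();U[:3,3]=[.5744,-.278,.469]
c2=dict(cw);c2["cam_to_world"]=U@np.linalg.inv(T)@cw["cam_to_world"]
print("before",wang(cv2.imread("pics/w2.png"),c2,(315,161),.203))
E
```

```text
after (array([ 0.5671255 , -0.23128322], dtype=float32), array([ 0.5737414 , -0.21976808], dtype=float32), np.float32(-75.311424))
before (array([ 0.57036215, -0.21920185], dtype=float32), array([ 0.5830822 , -0.21383424], dtype=float32), np.float32(2.1991851))
```

It measures 77.5° ±3 against a stop at 80°, and the knob stays about 8 mm down. There is plenty of time, so I'll regrip and press it to the stop once more to be sure.

```bash
python3 -c "
from h import *
to(.5685,-.2172,.42,.103)"
python3 -m crank '[[[-0.5,0.9,0,0,0,0,0],[-0.5,0.88,0.02,0,0,0,0],[-0.5,0,0,0.7,0,0,0],[-0.5,0,0,0.4,0,0,0],[-0.5,0,0,0,0,0,0],[-0.5,0,0,0,0,0,0]]]'
python3 -c "
from h import *
to(.5685,-.2172,.3495,.103)"
```

```text
t 24.25 pos [ 0.4973 -0.2256  0.4692] rpy [ 3.1407e+00 -2.0000e-04  1.0500e-01] w 0.0618 gf 0.0 F [ 0.2 -0.2  0.3]
turn units [ 0.00625 -0.00125  0.01375] shift units (tool now) [ 1.79 -0.02  1.23] (after turn) [ 1.79 -0.02  1.23]
t: 24.85
ee_pos: [0.5679, -0.2192, 0.4258]
orientation: [3.14, -0.0, 0.104]
force: [0.1, -0.1, 0.5]
gripper_width: 0.0658
grasp_force: 0.0
t 24.85 pos [ 0.5679 -0.2192  0.4258] rpy [ 3.1405e+00 -3.0000e-04  1.0440e-01] w 0.0658 gf 0.0 F [ 0.1 -0.1  0.5]
turn units [ 0.0075 -0.0025  0.01  ] shift units (tool now) [ 0.02 -0.05  1.91] (after turn) [ 0.02 -0.05  1.91]
```

```bash
python3 -m crank '[[[-0.5,0.02,-0.05,0.6,0,0,0],[-0.5,0,0,0.8,0,0,0],[-0.5,0,0,0.5,0,0,0],[-0.5,0,0,0,0,0,0],[1,0,0,0,0,0,0],[1,0,0,0,0,0,0],[1,0,0,0,0,0,0],[1,0,0,0,0,0,0],[1,0,0,0,0,0,0],[1,0,0,0,0,0,0]]]' 60
python3 -m crank '[[[1,0,0,0,0,0,0.3],[1,0,0,0,0,0,0.3],[1,0,0,0,0,0,0.3],[1,0,0,0,0,0,0]]]'; python3 - <<'E'
from h import *
o=env.get_obs();print(o['ft_torque'].round(2),o['q'].round(2))
E
```

```text
t: 25.85
ee_pos: [0.5685, -0.217, 0.3505]
orientation: [3.14, -0.002, 0.104]
force: [-0.2, 1.1, 6.5]
gripper_width: 0.0352
grasp_force: 60.0
t: 26.25
ee_pos: [0.5691, -0.2169, 0.3506]
orientation: [3.139, -0.004, -0.02]
force: [2.1, 1.1, 5.3]
gripper_width: 0.035
grasp_force: 60.0
[ 0.22 -0.46  0.92] [ 0.44  0.44 -0.21  1.69  0.11  1.02 -1.4 ]
```

```bash
python3 -m crank '[[[-0.4,0,0,0,0,0,0],[-0.4,0,0,0,0,0,0],[-0.4,0,0,0,0,0,0],[-0.4,0,0,0,0,0,0],[-0.4,0,0,-0.3,0,0,0],[-0.4,0,0,-0.7,0,0,0],[-0.4,0,0,-0.9,0,0,0],[-0.4,0,0,-0.9,0,0,0],[-0.4,-0.9,0,-0.3,0,0,0],[-0.4,-0.9,0,0,0,0,0],[-0.4,0,0,0,0,0,0],[-0.4,0,0,0,0,0,0]]]'
python3 - <<'E'
from h import *
cw=env.calibration("wrist");im=env.snapshot("wrist");cv2.imwrite("pics/w5.png",im)
r=max(blobs(im,"red",300),key=lambda b:b[1][4]);cx,cy=r[0];print(r)
h,sa,v=cv2.split(cv2.cvtColor(im,cv2.COLOR_BGR2HSV))
ys,xs=np.nonzero((sa<130)&(v>170)); k=np.hypot(xs-cx,ys-cy)<22
P=plane(np.c_[xs,ys][k].astype(float),.195,cw)[:,:2].astype(np.float32);vx,vy,_,_=cv2.fitLine(P,cv2.DIST_L2,0,.01,.01).ravel()
print(np.degrees(np.arctan2(vy,vx)),blobs(env.snapshot("scene"),"red",100,(220,150,290,230)))
print([(x[0],plane([x[0]],.155,cw)[0].round(4).tolist()) for x in blobs(im,"purple",80)])
E
```

```text
t: 27.45
ee_pos: [0.4958, -0.2157, 0.475]
orientation: [3.139, -0.003, -0.022]
force: [-0.4, -0.4, -0.0]
gripper_width: 0.0615
grasp_force: 0.0
([318.0, 145.1], [294, 119, 51, 53, 1791])
-72.79949 [([253.0, 181.9], [245, 174, 16, 18, 191])]
[([394.1, 138.5], [0.5725, -0.2811, 0.155]), ([244.8, 151.3], [0.5648, -0.1556, 0.155])]
```

```bash
python3 - <<'E'
from h import *
out=[]
for f,(x,y) in(("w2",(315,161)),("w4",(316,145)),("w5",(318,145))):
    im=cv2.imread(f"pics/{f}.png")[y-32:y+32,x-32:x+32]; out.append(cv2.resize(im,(264,264),interpolation=cv2.INTER_CUBIC))
cv2.imwrite("pics/k5.png",np.hstack(out))
E
```

```text
(no output)
```

View pics/k5.png

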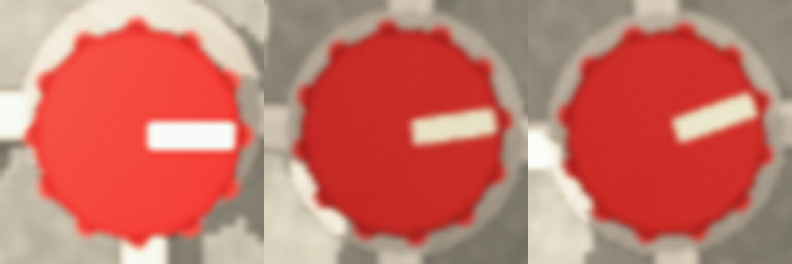

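The pointer reads about 77° after the first release and 75° after the second. I'll check for drift with a clean pointer measure.

```bash
cat >> h.py <<'E'
def pointer(im):
    cx,cy=max(blobs(im,"red",300),key=lambda b:b[1][4])[0]; h,s,v=cv2.split(cv2.cvtColor(im,cv2.COLOR_BGR2HSV))
    m=((s<130)&(v>150)).astype(np.uint8); k=np.zeros_like(m); cv2.circle(k,(round(cx),round(cy)),23,1,-1)
    n,l,st,ce=cv2.connectedComponentsWithStats(m*k); i=max(range(1,n),key=lambda i:st[i,4])
    (c,(w,hh),a)=cv2.minAreaRect(np.argwhere(l==i)[:,::-1].astype(np.float32)); d=ce[i]-np.array([cx,cy])
    ys,xs=np.nonzero(l==i); vx,vy,_,_=cv2.fitLine(np.c_[xs,ys].astype(np.float32),cv2.DIST_L2,0,.01,.01).ravel()
    P=np.array([ce[i]-12*np.array([vx,vy]),ce[i]+12*np.array([vx,vy])]); return P,(cx,cy),np.degrees(np.arctan2(-d[1],d[0])),np.degrees(np.arctan2(-vy,vx)),st[i,4]
E
python3 - <<'E'
from h import *
for f in("w2","w4","w5"): print(f,[np.round(x,1) for x in pointer(cv2.imread(f"pics/{f}.png"))[1:]])
E
python3 -m crank '[[[-0.4,0,0,0,0,0,0],[-0.4,0,0,0,0,0,0],[-0.4,0,0,0,0,0,0],[-0.4,0,0,0,0,0,0],[-0.4,0,0,0,0,0,0],[-0.4,0,0,0,0,0,0],[-0.4,0,0,0,0,0,0],[-0.4,0,0,0,0,0,0],[-0.4,0,0,0,0,0,0],[-0.4,0,0,0,0,0,0]]]'
python3 - <<'E'
from h import *
im=env.snapshot("wrist");s=env.snapshot("scene")
print("now",[np.round(x,1) for x in pointer(im)[1:]],blobs(s,"red",100,(220,150,290,230))[0])
E
```

```text
w2 [array([314.9, 161. ]), np.float64(-2.0), np.float32(-0.7), np.int32(157)]
w4 [array([316.1, 144.9]), np.float64(6.8), np.float32(9.5), np.int32(127)]
w5 [array([318. , 145.1]), np.float64(17.6), np.float32(18.6), np.int32(128)]
t: 28.55
ee_pos: [0.4962, -0.2156, 0.4737]
orientation: [3.14, -0.001, -0.022]
force: [-0.6, -1.0, 0.2]
gripper_width: 0.0618
grasp_force: 0.0
now [array([318.7, 145. ]), np.float64(18.1), np.float32(18.9), np.int32(131)] ([252.9, 182.2], [245, 174, 16, 18, 195])
```

There is no drift, and the knob stays down. A hard release seems to let it recoil a few degrees, so I'll do it once more: press, turn to the stop, then ease the grip gradually.

```bash
python3 -c "
from h import *
to(.5688,-.2172,.3505,-.02)"
python3 -m crank '[[[-0.5,0.9,0,0,0,0,0],[-0.5,0.92,-0.01,0,0,0,0],[-0.5,0,0,0.7,0,0,0],[-0.5,0,0,0.8,0,0,0],[-0.5,0,0,0.8,0,0,0],[-0.5,0,0,0.4,0,0,0],[-0.5,0,0,0,0,0,0],[-0.5,0,0,0,0,0,0]]]'
python3 -c "
from h import *
to(.5688,-.2172,.3505,-.02)"
```

```text
t 28.65 pos [ 0.4962 -0.2155  0.4737] rpy [ 3.1402e+00 -9.0000e-04 -2.1500e-02] w 0.0616 gf 0.0 F [-0.2  0.4 -0.5]
turn units [ 0.01    -0.00625 -0.01125] shift units (tool now) [ 1.81 -0.    3.08] (after turn) [1.82 0.   3.08]
t: 29.45
ee_pos: [0.5693, -0.217, 0.3662]
orientation: [3.14, -0.001, -0.022]
force: [-0.1, -0.2, 0.4]
gripper_width: 0.0662
grasp_force: 0.0
t 29.45 pos [ 0.5693 -0.217   0.3662] rpy [ 3.1403e+00 -1.1000e-03 -2.1600e-02] w 0.0662 gf 0.0 F [-0.1 -0.2  0.4]
turn units [ 0.01    -0.00875 -0.01125] shift units (tool now) [-0.01  0.01  0.39] (after turn) [-0.01  0.01  0.39]
```

```bash
python3 -m crank '[[[-0.5,0,0,0.38,0,0,0],[-0.5,0,0,0,0,0,0],[1,0,0,0,0,0,0],[1,0,0,0,0,0,0],[1,0,0,0,0,0,0],[1,0,0,0,0,0,0],[1,0,0,0,0,0,0],[1,0,0,0,0,0,0],[1,0,0,0,0,0,0]]]' 60
python3 -m crank '[[[1,0,0,0.06,0,0,0.3],[1,0,0,0.03,0,0,0.4],[1,0,0,0,0,0,0.4],[1,0,0,0,0,0,0.2],[1,0,0,0,0,0,0]]]'
python3 -c "
from h import *
print(env.get_obs()['ft_torque'].round(2))"
python3 -m crank '[[[1,0,0,-0.03,0,0,0],[1,0,0,0,0,0,0]]]' 25
python3 -c "
from h import *
print(env.get_obs()['ft_torque'].round(2))"
python3 -m crank '[[[1,0,0,-0.03,0,0,0],[1,0,0,0,0,0,0]]]' 10
python3 -m crank '[[[1,0,0,0,0,0,0],[1,0,0,0,0,0,0]]]' 3
python3 -c "
from h import *
print(env.get_obs()['ft_torque'].round(2))"
python3 -m crank '[[[-0.4,0,0,0,0,0,0],[-0.4,0,0,0,0,0,0],[-0.4,0,0,0,0,0,0],[-0.4,0,0,0,0,0,0],[-0.4,0,0,-0.3,0,0,0],[-0.4,0,0,-0.7,0,0,0],[-0.4,0,0,-0.9,0,0,0],[-0.4,0,0,-0.9,0,0,0],[-0.4,-0.9,0,-0.3,0,0,0],[-0.4,-0.9,0,0,0,0,0],[-0.4,0,0,0,0,0,0],[-0.4,0,0,0,0,0,0]]]'
python3 - <<'E'
from h import *
o=env.get_obs();im=env.snapshot("wrist");s=env.snapshot("scene");p=pointer(im)
print("now",[np.round(x,1) for x in p[1:]],"world",p[3]+np.degrees(o["orientation"][2])-90,blobs(s,"red",100,(220,150,290,230))[0])
cw=env.calibration("wrist");print([(x[0],plane([x[0]],.155,cw)[0].round(4).tolist()) for x in blobs(im,"purple",80)])
E
```

```text
t: 30.35
ee_pos: [0.5692, -0.217, 0.3509]
orientation: [3.14, -0.002, -0.022]
force: [0.3, -0.1, 3.5]
gripper_width: 0.0352
grasp_force: 60.0
t: 30.85
ee_pos: [0.5697, -0.2171, 0.3489]
orientation: [3.139, -0.004, -0.202]
force: [-2.2, -0.3, 11.9]
gripper_width: 0.0349
grasp_force: 60.0
[-0.24  0.48  0.82]
t: 31.05
ee_pos: [0.5696, -0.2172, 0.3495]
orientation: [3.14, -0.004, -0.203]
force: [-0.8, -1.0, 6.6]
gripper_width: 0.0356
grasp_force: 25.0
[-0.13  0.06 -0.09]
t: 31.25
ee_pos: [0.5697, -0.2172, 0.3497]
orientation: [3.14, -0.003, -0.203]
force: [4.5, -2.2, 2.2]
gripper_width: 0.036
grasp_force: 10.0
t: 31.45
ee_pos: [0.5693, -0.2172, 0.3495]
orientation: [3.14, -0.002, -0.203]
force: [2.9, -2.6, 2.7]
gripper_width: 0.0362
grasp_force: 3.0
[-0.51 -0.68  0.08]
t: 32.65
ee_pos: [0.4981, -0.2022, 0.4746]
orientation: [3.14, -0.003, -0.203]
force: [-0.7, 0.3, -0.3]
gripper_width: 0.0611
grasp_force: 0.0
now [array([319.3, 146.7]), np.float64(39.4), np.float32(40.8), np.int32(126)] world -60.852211197952734 ([252.7, 182.4], [245, 174, 16, 18, 201])
[([393.6, 125.5], [0.5734, -0.2809, 0.155]), ([248.8, 165.9], [0.5655, -0.1557, 0.155])]
```

The easing let the knob slip back to about 63° of turn. The pads index on the scalloped rim, and overturning rode over a lobe. I'll regrip square to the scallops (tool yaw ≈ 0°), press, turn about 17° in fine steps to the stop, and open quickly without winding up.

```bash
python3 -m crank '[[[-0.5,0,0,0,0,0,-0.7],[-0.5,0,0,0,0,0,-0.74],[-0.5,0,0,0,0,0,0],[-0.5,0,0,0,0,0,0]]]' >/dev/null
python3 - <<'E'
from h import *
to(.569,-.2172,.366,-.002)
o=env.get_obs();im=env.snapshot("wrist");p=pointer(im);cv2.imwrite("pics/w6.png",im)
print("now",[np.round(x,1) for x in p[1:]],"world",p[3]+np.degrees(o["orientation"][2])-90)
E
```

```text
t 33.15 pos [ 0.4991 -0.2023  0.4728] rpy [ 3.1407e+00 -4.0000e-04 -4.7000e-03] w 0.066 gf 0.0 F [0.1 0.3 0.7]
turn units [ 0.00625 -0.0025  -0.01875] shift units (tool now) [1.75 0.36 2.67] (after turn) [1.75 0.37 2.67]
now [array([338.8, 149.1]), np.float64(28.1), np.float32(28.6), np.int32(131)] world -61.67347195570865
```

```bash
python3 -m crank '[[[-0.5,0.87,0.18,0,0,0,0.1],[-0.5,0.88,0.18,0,0,0,0],[-0.5,0,0,0.7,0,0,0],[-0.5,0,0,0.8,0,0,0],[-0.5,0,0,0.8,0,0,0],[-0.5,0,0,0.37,0,0,0],[-0.5,0,0,0,0,0,0],[-0.5,0,0,0,0,0,0]]]' 60 >/dev/null
python3 -c "
from h import *
to(.569,-.2172,.352,-.02)"
```

```text
t 34.0 pos [ 0.5689 -0.2175  0.3675] rpy [ 3.14e+00 -2.00e-03 -1.66e-02] w 0.0656 gf 0.0 F [-0.3 -0.4 -0.1]
turn units [ 0.01125 -0.01375  0.025  ] shift units (tool now) [ 0.   -0.01  0.39] (after turn) [ 0.   -0.01  0.39]
```

Grip, press 3 mm further, then turn about 10°.

```bash
python3 -m crank '[[[-0.5,0,0,0.38,0,0,0],[-0.5,0,0,0,0,0,0],[1,0,0,0,0,0,0],[1,0,0,0,0,0,0],[1,0,0,0,0,0,0],[1,0,0,0,0,0,0],[1,0,0,0,0,0,0],[1,0,0,0,0,0,0],[1,0,0,0.06,0,0,0],[1,0,0,0.03,0,0,0],[1,0,0,0,0,0,0]]]' 60
python3 -c "
from h import *
print(env.get_obs()['ft_torque'].round(2))"
python3 -m crank '[[[1,0,0,0,0,0,0.4],[1,0,0,0,0,0,0.4],[1,0,0,0,0,0,0.4],[1,0,0,0,0,0,0]]]'
python3 -c "
from h import *
print(env.get_obs()['ft_torque'].round(2))"
python3 -m crank '[[[1,0,0,0,0,0,0.3],[1,0,0,0,0,0,0.2],[1,0,0,0,0,0,0]]]'
python3 -c "
from h import *
print(env.get_obs()['ft_torque'].round(2))"
```

```text
t: 35.1
ee_pos: [0.5686, -0.2171, 0.3491]
orientation: [3.14, -0.002, -0.016]
force: [-4.0, 3.3, 11.8]
gripper_width: 0.0355
grasp_force: 60.0
[ 0.65  0.84 -0.01]
t: 35.5
ee_pos: [0.5685, -0.2171, 0.3493]
orientation: [3.14, -0.002, -0.185]
force: [-3.3, 2.9, 11.3]
gripper_width: 0.0352
grasp_force: 60.0
[ 0.58  0.92 -0.08]
t: 35.8
ee_pos: [0.5685, -0.2172, 0.3493]
orientation: [3.14, -0.002, -0.254]
force: [-2.9, 2.6, 11.3]
gripper_width: 0.0353
grasp_force: 60.0
[ 0.52  0.9  -0.04]
```

```bash
T='from h import *
print(env.get_obs()["ft_torque"].round(2),env.get_obs()["orientation"].round(3))'
python3 -m crank '[[[1,0,0,0,0,0,0.2],[1,0,0,0,0,0,0]]]' >/dev/null; python3 -c "$T"
python3 -m crank '[[[1,0,0,0,0,0,0.2],[1,0,0,0,0,0,0]]]' >/dev/null; python3 -c "$T"
python3 -m crank '[[[1,0,0,0,0,0,0.15],[1,0,0,0,0,0,0]]]' >/dev/null; python3 -c "$T"
```

```text
[ 0.51  0.94 -0.05] [ 3.14e+00 -2.00e-03 -2.82e-01]
[0.51 0.98 0.26] [ 3.14e+00 -2.00e-03 -3.09e-01]
[0.48 0.98 0.61] [ 3.14e+00 -2.00e-03 -3.29e-01]
```

The stop is at tool yaw -17.2°, as predicted, with torque rising from there. I relax the wind-up slightly and open.

```bash
python3 -m crank '[[[1,0,0,0,0,0,-0.15],[1,0,0,0,0,0,0],[-0.4,0,0,0,0,0,0],[-0.4,0,0,0,0,0,0],[-0.4,0,0,0,0,0,0],[-0.4,0,0,0,0,0,0],[-0.4,0,0,-0.3,0,0,0],[-0.4,0,0,-0.7,0,0,0],[-0.4,0,0,-0.9,0,0,0],[-0.4,0,0,-0.9,0,0,0]]]'
python3 -m crank '[[[-0.4,-0.9,0,-0.3,0,0,0],[-0.4,-0.9,0,0,0,0,0],[-0.4,0,0,0,0,0,0],[-0.4,0,0,0,0,0,0]]]'
python3 - <<'E'
from h import *
o=env.get_obs();cw=env.calibration("wrist");im=env.snapshot("wrist");s=env.snapshot("scene");t=env.snapshot("top");p=pointer(im)
P=plane(p[0],.195,cw);d=P[1]-P[0];print("pointer world deg (plane)",np.degrees(np.arctan2(d[1],d[0])),blobs(s,"red",100,(220,150,290,230))[0])
p6=pointer(im);print([(x[0],plane([x[0]],.155,cw)[0].round(4).tolist()) for x in blobs(im,"purple",80)])
print([x[0] for k in("red","purple") for x in blobs(t,k,20,(170,260,280,310))])
a=cv2.resize(im[60:240,220:420],(400,360));cv2.imwrite("pics/f.png",np.hstack([a,cv2.resize(s[140:290,180:347],(400,360))]))
E
```

```text
t: 37.4
ee_pos: [0.5681, -0.2172, 0.4616]
orientation: [3.141, -0.001, -0.309]
force: [0.6, 0.2, 0.1]
gripper_width: 0.0616
grasp_force: 0.0
t: 37.8
ee_pos: [0.4995, -0.1953, 0.4729]
orientation: [3.14, -0.003, -0.309]
force: [-0.2, -0.2, 0.4]
gripper_width: 0.0614
grasp_force: 0.0
pointer world deg (plane) -76.69973686851777 ([252.7, 182.4], [245, 174, 16, 18, 198])
[([391.2, 116.9], [0.5725, -0.2813, 0.155]), ([250.4, 173.1], [0.5648, -0.1555, 0.155])]
[[184.1, 285.6], [216.1, 284.1], [200.3, 284.8]]
```

View pics/f.png

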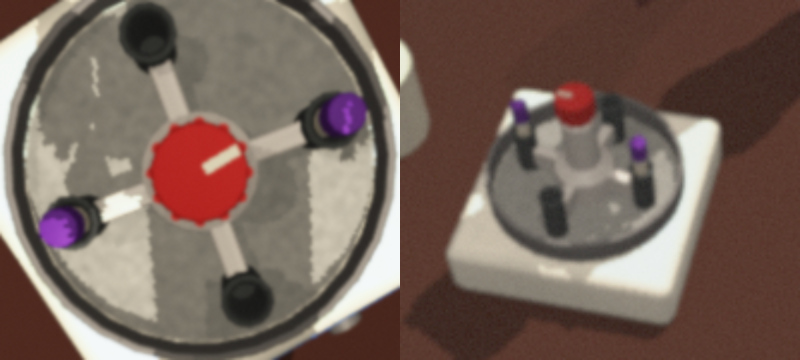

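The wrist crop shows the two purple tubes seated opposite each other, at (345,113) and (65,228). The knob at (200,172) has turned 79° ±1 and stays about 8 mm down. The three tubes left in the rack have not moved.

```bash
python3 -c "
from bench import env
print(env.finish_job())"
```

```text
the job is handed in; nothing more can be done
None
```

Two purple tubes are seated in opposite sleeves and the knob is turned clockwise to its stop, staying about 8 mm down; one release let it slip back, so I turned it to the stop again before handing in at 38 s.

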